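# Load the proof-test cabinet and hold its hold-to-run handle level

### The job

Stand the tall brass valve body (the fitting with the narrow stem) upright in the open drawer of the proof-test cabinet, let go of it and push the drawer fully shut with the valve still standing. Then press the spring-loaded hold-to-run handle down until its bar is level, which is short of its lower stop, and finish while still holding it level with the gripper. Leave the other things on the bench where they are.

Things in the scene. Friction and masses are not known exactly. Their poses are not given: they have to be found in the camera images.
- valve: The brass valve to be loaded, upright and loose: a waisted round body 36 mm in diameter, 40 mm high, a cone to 46 mm, then a plain round stem 16 mm in diameter from 46 to 80 mm (total height 80), about 0.24 kg. Origin: centre of its underside; z up along its axis. The only fitting with a stem; it may stand in any of the three places of the brass fittings.
- drawer (a joint): How far the cabinet's drawer is open, m: 0 fully shut, at most 0.16; it starts open 0.13 to 0.16. It slides with about 2 N of friction and stays where it is left. Shutting moves it along the +x axis of drawer_front.
- drawer_front (a point): Top edge of the drawer's front panel, middle of its outer face, 113 mm above the bench; moves with the drawer. x: level, into the cabinet (shutting direction); y along the panel; z up. Panel 196 mm wide, 107 high, 10 thick. A lip along its whole top edge (upper 8 mm) stands out 12 mm to -x. Push on lip or panel to shut.
- cabinet_front (a point): Middle of the top front edge of the fixed grey steel cabinet (240 deep, 200 wide, 130 mm high, pressure gauge at the rear of its top); axes as drawer_front. The cabinet stands on the left or on the right, the handle on the other side. Its front face lies 10 mm + the drawer's joint value to +x of drawer_front: the valve goes down from above between the panel's inner face and this front face.
- drawer_in (a point): Centre of the drawer's flat inner floor, 18 mm above the bench, 105 mm to +x of the panel's outer face; same axes; moves with the drawer. The floor is 189 (x) by 168 (y) mm inside; side and rear walls rise 34 mm above it. Its rear part lies under the cabinet's roof, whose underside is 104 mm above the floor.
- handle (a joint): Angle of the hold-to-run handle, rad: 0 at rest, where its bar rises 0.52 rad (30 degrees) from pivot to free end; 0.52 = bar level; 0.90 = lower stop. It springs back to 0 when let go. Moment about 0.4 N m at 0, 1.0 at level, 1.5 at the stop (about 9 N straight down at 0.11 m from the pivot when level).
- handle_pivot (a point): Pivot of the handle, on its axis between two steel cheeks on the fixed grey pedestal (80 by 80 mm on a 120 by 110 mm foot; cheeks rise to 150 mm), 130 mm above the bench. Axes: the handle points along this frame's -x; y is the pivot axis; z up.
- handle_grip (a point): Point on the centre line of the handle's black rubber grip, 115 mm from the pivot; moves with the handle. The grip is a round bar 28 mm in diameter running from 70 to 160 mm from the pivot; a 16 mm steel rod joins it to the pivot. When level this point is at the pivot's height, its upper side 14 mm higher. At rest it is 57 mm above the pivot.
- bush: Bystander: stemless brass flanged bush, flange 48 mm, barrel 34 mm in diameter, 42 mm high. Origin: centre of the underside.
- cap: Bystander: stemless domed brass cap, 36 mm in diameter, 46 mm high. Origin: centre of the underside.
- collar: Bystander: aluminium collar, 52 mm in diameter, 20 mm high, 30 mm bore. Origin: centre of the underside.
- block: Bystander: wooden block 90 by 50 by 30 mm. Origin: centre of the underside.
- driver: Bystander: screwdriver lying flat near the front left. Origin: its underside, about its middle.
Things that resemble listed ones, but are neither listed nor needed, are in the scene too. What is shaped like the valve but pink is not meant. What is shaped like the part that bears handle but purple is not meant.

How it is judged:
By the outcome, as a careful person would: the job done as asked, in the order asked, and still so for the second after the job is handed in, while the arm keeps its last pose, push and grip.
It also fails if it takes over 69 s, if anything falls off the work surface, if the arm or the gripper's body presses on something with over 40 N, if the wrist force passes 120 N, or if a joint passes its speed limit or range.

### The arm

A 6-joint arm with a two-finger parallel gripper is mounted at the origin on the work surface. World frame = base frame: x ahead of the robot, y to its left, z up, the work surface at z = 0. Lengths are in m, angles in degrees, forces in N, time in s.
With the tool pointing down it reaches from about 0.325 to 0.9 m from the base axis. Payload 6.1 kg.
Tool frame: the origin (TCP) lies on the centre line of the jaws, within the pads' length; the fingertips stand 25 mm ahead of it and the grasp point (between the pads) lies 6 mm ahead of it; z points along the fingers, y is the direction in which the jaws open and shut (so a half turn about z gives the same grasp; the last joint's range is limited). The gripper opens to 87 mm and grips with 3 to 60 N. Pads are 19 mm wide; open, the fingers measure 117 mm over their backs; the gripper's body (75 mm by 190 mm) begins 51 mm behind the grasp point.
Start: joints at [-73.402, 12.628, 87.462, -0, 79.91, -7.225], TCP at [0.252, -0.572, 0.248] pointing down, gripper open.
Joint ranges: [-170.65, 170.65], [-52.31, 119.04], [5.05, 147.46], [-71.25, 251.25], [11.57, 151.72], [-153.62, 153.62]. Speed limits (degrees/s): [147.25, 147.25, 172.46, 180, 180, 180].

### API

Orientations are given as a 3x3 rotation matrix whose columns are the frame's x, y, z axes.
In Python, from bench import read_state, read_camera, calibration, hand_in gives the robot as it stands.
- The arm moves only by the shell command python3 -m crank 'ROWS' [OPENING] [FORCE]. ROWS is JSON, a list of rows, each an object of numbers: "tx", "ty", "tz": the shift along the tool's x, y, z in m; "rx", "ry", "rz": the turn, a rotation vector about the tool's x, y, z in rad. A call has 1 to 8 rows; each row is the pose to reach, as a shift and turn from the pose measured when the call began, along the tool's axes at that moment; what a row does not reach only later rows make up. A row lasts 1/8 s, in which the tool goes at most 62.5 mm and 10.7 degrees, less where a joint would pass 70% of its speed; a pose out of reach is approached as far as the arm can. A call with a gripper value outside its range is refused whole. OPENING is the opening, from 0 (shut) to 1 (fully open), set as the call begins (- or left out, the last holds). The fingers move at their own pace and stop on an object; FORCE is the grip in N (left out, the last holds). Time passes only in rows, so rows that repeat a pose let the fingers close. It gives the time, the measured TCP pose, the force and the opening at its end, in the units of the state.
- read_state(): the state, without advancing time (a new reading comes with each control period).
- read_camera(name): name is "scene" or "top" or "wrist"; returns (picture, depth): 480x640x3 uint8, blue, green, red; 480x640 float32, m along the optical axis (not along the pixel's ray), 0 where there is no reading.
- calibration(name): a dict with "intrinsics" (3x3 intrinsics, pixels), "xyz" and "attitude" of the camera in the world; the wrist camera has in their place "tool_from_camera" (4x4, takes a point from camera to tool coordinates, whose origin is the TCP and whose axes are the flange's). Camera axes: x right, y up, looking along -z (the intrinsics and any distortion apply to the point x, -y, -z); pixel columns grow to the right and rows downward; lengths in m; the calibration is good to about 2 mm. A picture is of the moment at which its call begins: read the wrist's pose just before it. calibration takes no time and is no camera call.
- hand_in(): hands the job in, once; it reports no verdict.
The state is a dict: "time_s": time; "q": joint angles; "joint_velocities": joint speeds; "joint_torque": joint torques, N m; "position": TCP position; "orientation": TCP orientation; "ft_force": force on the tool from outside, world axes, zero at the start; "wrist_torque": the same for the moment, N m; "finger_gap": finger opening in m.
Only numpy, scipy, OpenCV 4.12 (cv2) and the standard library are available. Lean on these libraries where they do the work, as an engineer would, in place of code of your own. Each camera call takes 0.05 s, during which the arm holds its last target.

## Working session

There is one attempt and no reset: what is moved stays moved. The work goes in short steps, Python scripts to look and compute and a shell command to move; the robot and the scene stay as the last step left them, time stands still between calls to the robot, and variables do not carry over. Pictures are saved under pics/ and viewed, and the job is handed in when it is done.

```bash
mkdir -p pics; ls
python3 - <<'E'
from bench import *
import cv2
s=read_state();print(s)
for n in("scene","top"):
    p,d=read_camera(n);cv2.imwrite(f"pics/{n}0.png",p);import numpy as np;np.save(f"pics/{n}0.npy",d)
    print(n,calibration(n))
print(calibration("wrist"))
E
```

```text
pics
{'time_s': 0.0, 'q': array([-7.34019850e+01,  1.26738020e+01,  8.75270845e+01, -2.69316864e-04,
        7.99111499e+01, -7.22537696e+00]), 'joint_velocities': array([-0.02495926, -0.05482434,  0.03540398, -0.0736079 ,  0.0349819 ,
        0.0887087 ]), 'joint_torque': array([-8.80788066e-04, -4.94616365e+01, -3.87372208e+01,  6.97372598e-02,
        5.73680957e-02, -1.45271642e-04]), 'position': array([ 0.25227157, -0.57118346,  0.2464406 ]), 'orientation': array([[ 9.14794571e-01,  4.03919022e-01, -5.63006016e-04],
       [ 4.03919342e-01, -9.14792686e-01,  1.87260454e-03],
       [ 2.41346809e-04, -1.94045749e-03, -9.99998088e-01]]), 'ft_force': array([-0.25414907, -0.52053989,  1.32731274]), 'wrist_torque': array([-0.00393004,  0.07607091,  0.0056219 ]), 'finger_gap': 0.08685367567982594}
scene {'intrinsics': array([[518.66503773,   0.        , 317.46683167],
       [  0.        , 518.66503773, 238.08569954],
       [  0.        ,   0.        ,   1.        ]]), 'xyz': array([ 1.09913059, -0.24535819,  0.95655217]), 'attitude': array([[ 0.37789524, -0.72047144,  0.58147751],
 
[... 312 characters left out ...]
9931084]), 'attitude': array([[ 0.01148614,  0.99934895, -0.03420157],
       [-0.99974934,  0.01213466,  0.01881482],
       [ 0.0192176 ,  0.03397689,  0.99923784]])}
{'intrinsics': array([[349.88123055,   0.        , 321.6404516 ],
       [  0.        , 349.88123055, 225.89527943],
       [  0.        ,   0.        ,   1.        ]]), 'tool_from_camera': array([[ 1.58457555e-03,  9.57178690e-01,  2.89493426e-01,
         7.94413381e-02],
       [ 9.99998334e-01, -1.77906217e-03,  4.08670722e-04,
         1.03037755e-03],
       [ 9.06197709e-04,  2.89492296e-01, -9.57179915e-01,
        -1.36955831e-01],
       [ 0.00000000e+00,  0.00000000e+00,  0.00000000e+00,
         1.00000000e+00]])}
```

View pics/scene0.png

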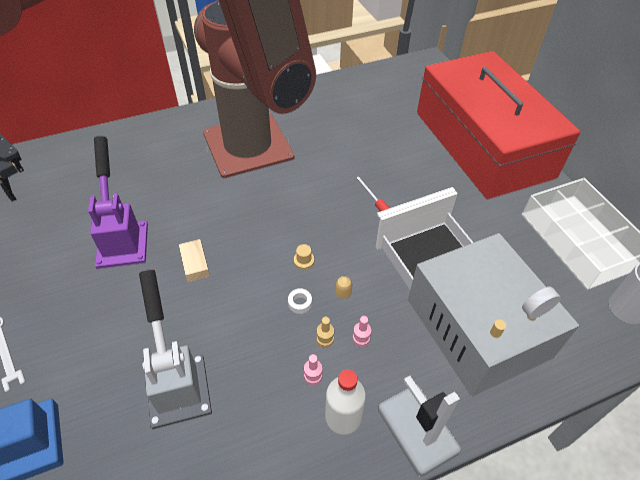

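View pics/top0.png

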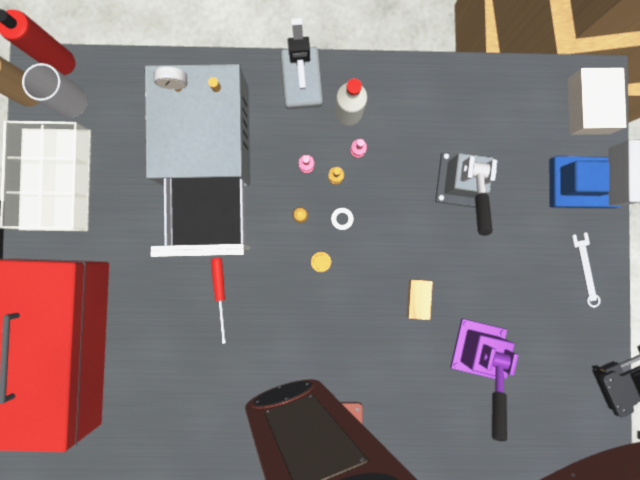

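Candidates for the valve in the scene view are the brass fitting with a stem at (325,331) and the pink ones at (362,330) and (313,368). The bush is at (304,256) and the cap at (344,287). The brass one with the stem fits, and in the top view it is at (336,175). For the handle, the grey pedestal is at (170,390) in scene and (470,180) in top. The purple one is a decoy.

```bash
cat > h.py <<'E'
import numpy as np, cv2
from bench import *
def cloud(n,d,pose=None):
    c=calibration(n);K=c["intrinsics"];v,u=np.mgrid[0:480,0:640]
    P=np.stack([(u-K[0,2])/K[0,0]*d,-(v-K[1,2])/K[1,1]*d,-d],-1)
    if n=="wrist":
        T=c["tool_from_camera"];P=P@T[:3,:3].T+T[:3,3]
        p,R=pose;return P@R.T+p
    return P@c["attitude"].T+c["xyz"]
E
python3 - <<'E'
from h import *
t=np.load("pics/top0.npy");s=np.load("pics/scene0.npy")
T=cloud("top",t);S=cloud("scene",s)
def pr(nm,C,u,v): print(nm,(u,v),C[v,u].round(4))
pr("table",T,400,100);pr("table",T,280,300);pr("tableS",S,250,350)
for n,u,v in[("valve top",336,172),("valve",336,178),("cap",300,215),("bush",321,262),("front",170,250),("front",230,249),("front",197,250),("cab",180,175),("cab",240,175),("cab",240,75),("cab",155,75),("cab",150,175),("floor",205,215),("grip",484,200),("grip",485,228),("cheek",492,172),("cheek",470,163),("foot",445,195)]:pr(n,T,u,v)
img=cv2.imread("pics/scene0.png");cv2.imwrite("pics/crop.png",cv2.resize(img[230:400,270:390],None,fx=4,fy=3.5,interpolation=2))
# valve cloud from both
for C,n in((T,"T"),(S,"S")):
    base=np.array(T[178,336]);m=(np.linalg.norm(C[...,:2]-base[:2],axis=-1)<.03)&(C[...,2]>.008)
    q=C[m]; 
    for a,b in((.01,.04),(.05,.075),(.076,.09)):
        k=q[(q[:,2]>a)&(q[:,2]<b)]
        if len(k):print(n,a,len(k),k.min(0).round(4),k.max(0).round(4),k.mean(0).round(4))
E
```

```text
table (400, 100) [ 0.8274 -0.1889 -0.0052]
table (280, 300) [ 0.3402  0.095  -0.0026]
tableS (250, 350) [ 0.601  -0.183  -0.0009]
valve top (336, 172) [ 0.6333 -0.0318  0.0774]
valve (336, 178) [ 0.6264 -0.0334  0.0398]
cap (300, 215) [0.5389 0.0484 0.0463]
bush (321, 262) [ 0.4319 -0.001   0.0404]
front (170, 250) [0.4543 0.3211 0.113 ]
front (230, 249) [0.4579 0.1939 0.1136]
front (197, 250) [0.4549 0.2636 0.1143]
cab (180, 175) [0.6117 0.298  0.1313]
cab (240, 175) [0.6139 0.1727 0.1298]
cab (240, 75) [0.833  0.1789 0.1161]
cab (155, 75) [0.7957 0.3302 0.2013]
cab (150, 175) [0.6117 0.3624 0.1262]
floor (205, 215) [0.5385 0.2715 0.0188]
grip (484, 200) [ 0.5607 -0.3248  0.186 ]
grip (485, 228) [ 0.5022 -0.3145  0.2196]
cheek (492, 172) [ 0.6248 -0.3555  0.148 ]
cheek (470, 163) [ 0.6433 -0.3096  0.1468]
foot (445, 195) [ 0.5946 -0.295   0.011 ]
T 0.01 54 [ 0.6195 -0.0496  0.01  ] [ 0.6547 -0.0148  0.0399] [ 0.6289 -0.0318  0.0296]
T 0.05 11 [ 0.6288 -0.0388  0.0517] [ 0.6328 -0.0254  0.0725] [ 0.6307 -0.0312  0.0625]
T 0.076 41 [ 0.6289 -0.0385  0.0768] [ 0.6444 -0.025   0.0836] [ 0.6365 -0.0318  0.0794]
S 0.01 129 [ 0.6192 -0.0525  0.01  ] [ 0.6551 -0.0178  0.0398] [ 0.6478 -0.038   0.0255]
S 0.05 51 [ 0.6378 -0.0425  0.051 ] [ 0.6463 -0.028   0.075 ] [ 0.6428 -0.0367  0.0633]
S 0.076 48 [ 0.6288 -0.0429  0.0764] [ 0.6457 -0.027   0.0818] [ 0.6377 -0.0346  0.0789]
```

View pics/crop.png

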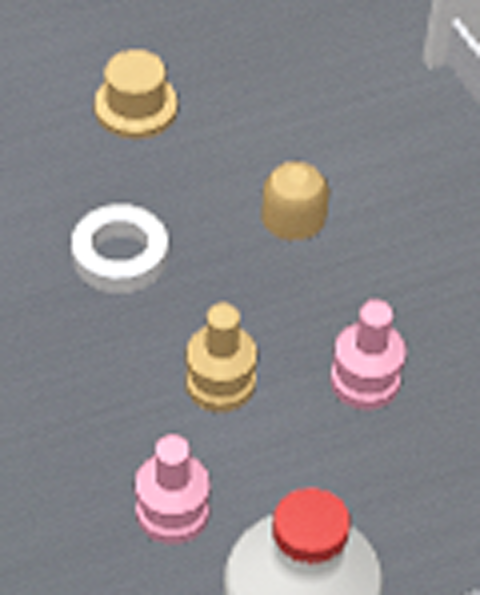

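The crop confirms it: the brass fitting with the stem, crop (222,355), is the valve, and its two twins are pink. Next I'll fit the geometry.

Run:
```python
from h import *
t=np.load("pics/top0.npy");s=np.load("pics/scene0.npy")
it=cv2.imread("pics/top0.png");isc=cv2.imread("pics/scene0.png")
T=cloud("top",t);S=cloud("scene",s)
for nm,C in(("T",T),("S",S)):
    X,Y,Z=C[...,0],C[...,1],C[...,2]
    m=(X>.40)&(X<.50)&(Y>.1)&(Y<.42)&(Z>.105)&(Z<.125);q=C[m]
    r=cv2.minAreaRect((q[:,:2]*1000).astype(np.float32));print(nm,"front",len(q),r,q[:,2].mean())
    m=(X>.55)&(X<.93)&(Y>.1)&(Y<.45)&(Z>.122)&(Z<.137);q=C[m]
    r=cv2.minAreaRect((q[:,:2]*1000).astype(np.float32));print(nm,"cab",len(q),r,cv2.boxPoints(r).round(),np.median(q[:,2]))
    # grip: dark pixels near
    I=(it if nm=="T" else isc).max(-1)
    m=(X>.42)&(X<.62)&(Y>-.42)&(Y<-.24)&(Z>.165);q=C[m];print(nm,"grip",len(q),q.min(0),q.max(0))
    qb=C[m&(I<70)];
    if len(qb)>10:
        c=qb.mean(0);w,V=np.linalg.eigh(np.cov((qb-c).T));print(" black",len(qb),c,V[:,2],qb.min(0),qb.max(0))
    m=(X>.55)&(X<.72)&(Y>-.45)&(Y<-.22)&(Z>.13)&(Z<.16);q=C[m];print(nm,"cheeks",cv2.minAreaRect((q[:,:2]*1000).astype(np.float32)),q.max(0))
    m=(X>.52)&(X<.75)&(Y>-.45)&(Y<-.2)&(Z>.006)&(Z<.025);q=C[m];print(nm,"foot",cv2.minAreaRect((q[:,:2]*1000).astype(np.float32)))
    I=(it if nm=="T" else isc).astype(int)
    pink=(I[...,2]>180)&(I[...,1]<170)&(I[...,0]>120)&(Z>.07)&(Z<.09);q=C[pink];print("pink",q[q[:,1]>0].mean(0),q[(q[:,1]<-0)].mean(0),len(q))
    m=(X>.66)&(X<.85)&(Y>-.13)&(Y<-.02)&(Z>.09);q=C[m];print("bottle",q.min(0),q.max(0))
```

```text
T front 943 ((456.4554443359375, 265.19439697265625), (22.090333938598633, 194.53598022460938), 1.9209166765213013) 0.11226155609684652
T cab 9922 ((729.5037231445312, 275.4709167480469), (240.60679626464844, 201.2347869873047), 2.091249465942383) [[606. 372.]
 [613. 171.]
 [853. 179.]
 [846. 380.]] 0.12957914730185277
T grip 621 [ 0.49149399 -0.33744964  0.16540176] [ 0.58802248 -0.3038328   0.22192142]
 black 552 [ 0.53169346 -0.31794298  0.19888385] [-0.89212313  0.07464878  0.44558263] [ 0.49149399 -0.33582959  0.16944009] [ 0.57428875 -0.3038328   0.22192142]
T cheeks ((619.8270263671875, -331.56689453125), (68.44796752929688, 71.46681213378906), 84.01183319091797) [ 0.65775962 -0.29874763  0.15940453]
T foot ((621.2987060546875, -364.9996337890625), (188.74655151367188, 124.92417907714844), 77.29704284667969)
pink [0.66313954 0.0388748  0.07606019] [ 0.70047738 -0.08272682  0.07641792] 11
bottle [ 0.76150689 -0.09514305  0.09012995] [ 0.82612239 -0.02890185  0.17396868]
S front 770 ((456.8774719238281, 262.3971862792969), (26.18631362915039, 198.2855987548828), 2.46332979202270
[... 178 characters left out ...]
[847. 379.]] 0.1290621752966553
S grip 910 [ 0.49786059 -0.34212808  0.16521641] [ 0.59123464 -0.30666519  0.2207024 ]
 black 794 [ 0.54053361 -0.32321838  0.19567405] [-0.86353224  0.10143974  0.49398588] [ 0.49921074 -0.34046779  0.16576746] [ 0.57965102 -0.30714956  0.2207024 ]
S cheeks ((620.7853393554688, -333.812744140625), (68.0655288696289, 74.1029281616211), 82.36405181884766) [ 0.66075634 -0.30163176  0.15987674]
S foot ((639.5753173828125, -336.6573486328125), (110.22510528564453, 134.07530212402344), 83.26142883300781)
pink [0.66771241 0.03290568 0.07758836] [ 0.70616982 -0.09130965  0.07885309] 10
bottle [ 0.76522575 -0.09828589  0.09017643] [ 0.82991696 -0.03179317  0.17322966]
```

```bash
python3 -m crank '[{"tz":-0.045},{"tz":-0.085,"tx":0.03,"ty":-0.018,"rz":0.03},{"tz":-0.085,"tx":0.075,"ty":-0.044,"rz":0.08},{"tz":-0.085,"tx":0.12,"ty":-0.071,"rz":0.14},{"tz":-0.085,"tx":0.165,"ty":-0.098,"rz":0.2},{"tz":-0.085,"tx":0.21,"ty":-0.124,"rz":0.26},{"tz":-0.085,"tx":0.255,"ty":-0.151,"rz":0.32},{"tz":-0.085,"tx":0.3,"ty":-0.177,"rz":0.38}]' 0.55 20
cat >> h.py <<'E'
def rel(p,yaw=None):
    s=read_state();R=s["orientation"];d=R.T@(np.array(p)-s["position"])
    a=np.degrees(np.arctan2(R[1,0],R[0,0]))
    print("t",s["time_s"],"pos",s["position"].round(4),"yaw",a.round(2),"z",R[:,2].round(4),"F",s["ft_force"].round(2),"gap",s["finger_gap"].round(4))
    print("delta tool",d.round(4),"rz",None if yaw is None else np.radians(a-yaw).round(4))
E
python3 -c "
from h import *
rel([.637,-.033,.20],2.0)"
```

```text
$[0]: bad value
Traceback (most recent call last):
  File "h.py", line 13, in rel
    print("t",s["time_s"],"pos",s["position"].round(4),"yaw",a.round(2),"z",R[:,2].round(4),"F",s["ft_force"].round(2),"gap",s["finger_gap"].round(4))
                                                                                                                             ^^^^^^^^^^^^^^^^^^^^^
AttributeError: 'float' object has no attribute 'round'
```

The call was refused, probably because each row needs all six keys.

```bash
sed -i 's/s\["finger_gap"\].round(4)/round(s["finger_gap"],4)/' h.py; python3 -m crank '[{"tx":0,"ty":0,"tz":-0.045,"rx":0,"ry":0,"rz":0},{"tx":0.03,"ty":-0.018,"tz":-0.085,"rx":0,"ry":0,"rz":0.03},{"tx":0.075,"ty":-0.044,"tz":-0.085,"rx":0,"ry":0,"rz":0.08},{"tx":0.12,"ty":-0.071,"tz":-0.085,"rx":0,"ry":0,"rz":0.14},{"tx":0.165,"ty":-0.098,"tz":-0.085,"rx":0,"ry":0,"rz":0.2},{"tx":0.21,"ty":-0.124,"tz":-0.085,"rx":0,"ry":0,"rz":0.26},{"tx":0.255,"ty":-0.151,"tz":-0.085,"rx":0,"ry":0,"rz":0.32},{"tx":0.3,"ty":-0.177,"tz":-0.085,"rx":0,"ry":0,"rz":0.38}]' 0.55 20; 
python3 -c "
from h import *
rel([.637,-.033,.20],2.0)"
```

```text
time_s: 1.1
position: [0.4559, -0.2867, 0.3315]
orientation: [[0.999, 0.034, -0.001], [0.034, -0.999, 0.002], [-0.001, -0.002, -1.0]]
ft_force: [0.9, -0.8, 0.5]
finger_gap: 0.0476
t 1.1 pos [ 0.4559 -0.2867  0.3315] yaw 1.93 z [-9.e-04  2.e-03 -1.e+00] F [ 0.91 -0.76  0.52] gap 0.0476
delta tool [ 0.1897 -0.2471  0.1319] rz -0.0012
```

```bash
python3 -m crank '[{"tx":0.03,"ty":-0.04,"tz":0,"rx":0,"ry":0,"rz":0},{"tx":0.062,"ty":-0.08,"tz":0.01,"rx":0,"ry":0,"rz":0},{"tx":0.094,"ty":-0.122,"tz":0.03,"rx":0,"ry":0,"rz":0},{"tx":0.126,"ty":-0.164,"tz":0.06,"rx":0,"ry":0,"rz":0},{"tx":0.158,"ty":-0.206,"tz":0.09,"rx":0,"ry":0,"rz":0},{"tx":0.18,"ty":-0.235,"tz":0.115,"rx":0,"ry":0,"rz":0},{"tx":0.19,"ty":-0.247,"tz":0.132,"rx":0,"ry":0,"rz":0},{"tx":0.19,"ty":-0.247,"tz":0.132,"rx":0,"ry":0,"rz":0}]'
python3 - <<'E'
from h import *
rel([.637,-.033,.076],2.0)
s=read_state();p,d=read_camera("wrist");cv2.imwrite("pics/w1.png",p)
C=cloud("wrist",d,(s["position"],s["orientation"]));np.save("pics/w1.npy",C)
m=(np.hypot(C[...,0]-.637,C[...,1]+.033)<.02)
q=C[m&(C[...,2]>.073)&(C[...,2]<.09)];print(len(q),q.mean(0),q.min(0),q.max(0))
E
```

```text
time_s: 2.1
position: [0.6363, -0.0327, 0.1978]
orientation: [[0.999, 0.035, -0.005], [0.035, -0.999, 0.002], [-0.005, -0.003, -1.0]]
ft_force: [-0.3, 0.5, 0.6]
finger_gap: 0.0478
t 2.1 pos [ 0.6363 -0.0327  0.1978] yaw 2.0 z [-0.0049  0.0024 -1.    ] F [-0.28  0.5   0.62] gap 0.0478
delta tool [0.0013 0.0006 0.1217] rz -0.0
354 [ 0.63744885 -0.03471607  0.07932979] [ 0.62915305 -0.0420784   0.07315959] [ 0.64454769 -0.02732482  0.08149281]
```

View pics/w1.png

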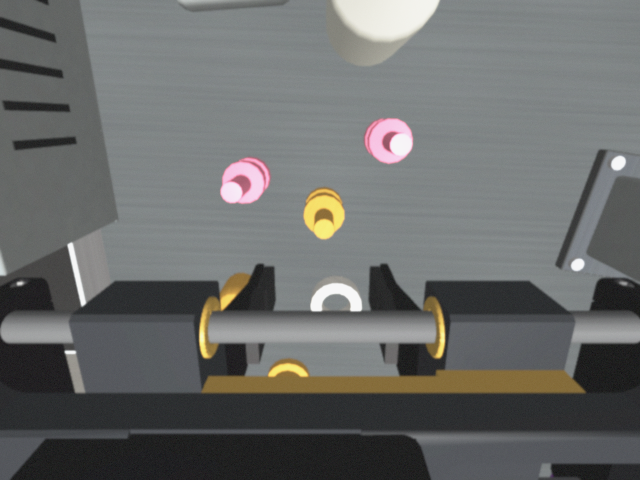

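The wrist view shows the brass stem top at (324,228), centred in front of the jaws, with the pink twins at (232,190) and (400,143) clear of the fingers. Descending and gripping.

```bash
python3 -m crank '[{"tx":0.001,"ty":0.001,"tz":0.03,"rx":0,"ry":0.004,"rz":0},{"tx":0.001,"ty":0.001,"tz":0.06,"rx":0,"ry":0.004,"rz":0},{"tx":0.001,"ty":0.001,"tz":0.085,"rx":0,"ry":0.004,"rz":0},{"tx":0.001,"ty":0.001,"tz":0.105,"rx":0,"ry":0.004,"rz":0},{"tx":0.001,"ty":0.001,"tz":0.117,"rx":0,"ry":0.004,"rz":0},{"tx":0.001,"ty":0.001,"tz":0.121,"rx":0,"ry":0.004,"rz":0},{"tx":0.001,"ty":0.001,"tz":0.121,"rx":0,"ry":0.004,"rz":0}]'
python3 - <<'E'
from h import *
rel([.637,-.034,.076],2.0)
E
```

```text
time_s: 3.02
position: [0.6379, -0.0346, 0.0789]
orientation: [[0.999, 0.034, 0.002], [0.034, -0.999, 0.002], [0.002, -0.002, -1.0]]
ft_force: [-0.6, -0.5, -0.6]
finger_gap: 0.0479
t 3.025 pos [ 0.6379 -0.0346  0.0789] yaw 1.94 z [ 0.0022  0.0017 -1.    ] F [-0.57 -0.51 -0.58] gap 0.0479
delta tool [-0.0009 -0.0006  0.0029] rz -0.0011
```

```bash
python3 -m crank '[{"tx":-0.001,"ty":0,"tz":0.003,"rx":0,"ry":0,"rz":0},{"tx":-0.001,"ty":0,"tz":0.003,"rx":0,"ry":0,"rz":0},{"tx":-0.001,"ty":0,"tz":0.003,"rx":0,"ry":0,"rz":0},{"tx":-0.001,"ty":0,"tz":0.003,"rx":0,"ry":0,"rz":0},{"tx":-0.001,"ty":0,"tz":0.003,"rx":0,"ry":0,"rz":0},{"tx":-0.001,"ty":0,"tz":0.003,"rx":0,"ry":0,"rz":0}]' 0 25
python3 - <<'E'
from h import *
rel([.637,-.034,.23],2.0)
E
```

```text
time_s: 3.78
position: [0.637, -0.0346, 0.076]
orientation: [[0.999, 0.034, 0.002], [0.034, -0.999, 0.002], [0.002, -0.002, -1.0]]
ft_force: [0.2, -0.5, 0.6]
finger_gap: 0.0153
t 3.775 pos [ 0.637  -0.0346  0.076 ] yaw 1.94 z [ 0.0024  0.0017 -1.    ] F [ 0.21 -0.48  0.63] gap 0.0153
delta tool [ 0.0004 -0.0008 -0.154 ] rz -0.001
```

```bash
python3 -m crank '[{"tx":0,"ty":0,"tz":-0.02,"rx":0,"ry":0,"rz":0},{"tx":0,"ty":0,"tz":-0.05,"rx":0,"ry":0,"rz":0},{"tx":0,"ty":0,"tz":-0.09,"rx":0,"ry":0,"rz":0},{"tx":0,"ty":-0.01,"tz":-0.13,"rx":0,"ry":0,"rz":0},{"tx":-0.01,"ty":-0.03,"tz":-0.155,"rx":0,"ry":0,"rz":0},{"tx":-0.03,"ty":-0.065,"tz":-0.165,"rx":0,"ry":0,"rz":0},{"tx":-0.045,"ty":-0.105,"tz":-0.165,"rx":0,"ry":0,"rz":0},{"tx":-0.058,"ty":-0.145,"tz":-0.165,"rx":0,"ry":0,"rz":0}]'
python3 - <<'E'
from h import *
rel([.535,.267,.24],2.0)
E
```

```text
time_s: 4.78
position: [0.573, 0.109, 0.2426]
orientation: [[0.999, 0.033, 0.004], [0.033, -0.999, 0.002], [0.004, -0.002, -1.0]]
ft_force: [0.7, -1.4, -2.7]
finger_gap: 0.0154
t 4.775 pos [0.573  0.109  0.2426] yaw 1.91 z [ 0.0036  0.0018 -1.    ] F [ 0.67 -1.37 -2.7 ] gap 0.0154
delta tool [-0.0328 -0.1591  0.0027] rz -0.0015
```

```bash
python3 -m crank '[{"tx":-0.008,"ty":-0.04,"tz":0.002,"rx":0,"ry":-0.004,"rz":0},{"tx":-0.016,"ty":-0.08,"tz":0.002,"rx":0,"ry":-0.004,"rz":0},{"tx":-0.024,"ty":-0.115,"tz":0.002,"rx":0,"ry":-0.004,"rz":0},{"tx":-0.03,"ty":-0.142,"tz":0.002,"rx":0,"ry":-0.004,"rz":0},{"tx":-0.033,"ty":-0.155,"tz":0.002,"rx":0,"ry":-0.004,"rz":0},{"tx":-0.033,"ty":-0.159,"tz":0.002,"rx":0,"ry":-0.004,"rz":0},{"tx":-0.033,"ty":-0.159,"tz":0.002,"rx":0,"ry":-0.004,"rz":0}]'
python3 - <<'E'
from h import *
rel([.535,.267,.094],2.0)
s=read_state();p,d=read_camera("scene");cv2.imwrite("pics/s2.png",cv2.resize(p[120:420,300:620],None,fx=2,fy=2))
p,d=read_camera("wrist");cv2.imwrite("pics/w2.png",p)
E
```

```text
time_s: 5.65
position: [0.5351, 0.2662, 0.2409]
orientation: [[0.999, 0.033, -0.0], [0.033, -0.999, 0.001], [-0.0, -0.001, -1.0]]
ft_force: [-0.3, -0.0, -2.7]
finger_gap: 0.0152
t 5.65 pos [0.5351 0.2662 0.2409] yaw 1.89 z [-2.0e-04  1.2e-03 -1.0e+00] F [-0.25 -0.01 -2.69] gap 0.0152
delta tool [-0.     -0.0006  0.1469] rz -0.002
```

View pics/s2.png

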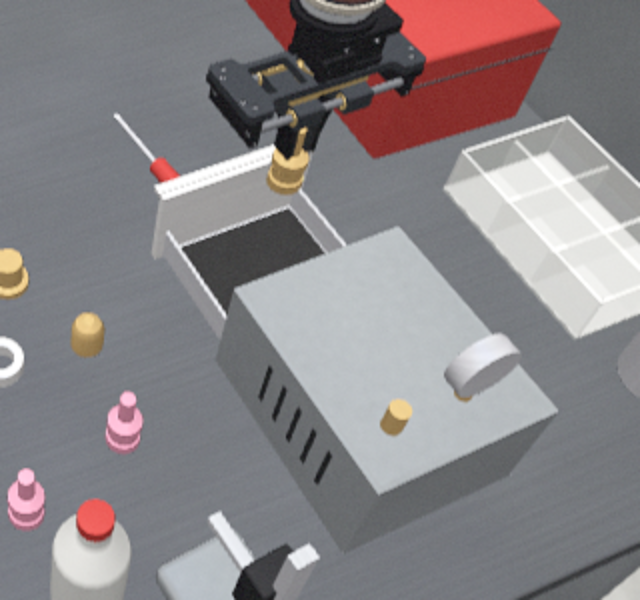

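View pics/w2.png

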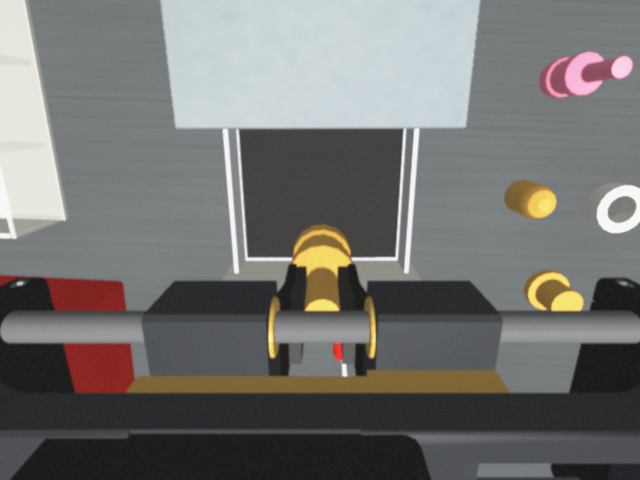

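The valve hangs upright, at (287,168) in the scene crop, laterally centred over the drawer. In the wrist view the floor spans 245–400 px and the valve is at 321. Lowering.

```bash
python3 -m crank '[{"tx":0,"ty":0,"tz":0.03,"rx":0,"ry":0,"rz":0},{"tx":0,"ty":0,"tz":0.06,"rx":0,"ry":0,"rz":0},{"tx":0,"ty":0,"tz":0.09,"rx":0,"ry":0,"rz":0},{"tx":0,"ty":0,"tz":0.11,"rx":0,"ry":0,"rz":0},{"tx":0,"ty":0,"tz":0.125,"rx":0,"ry":0,"rz":0},{"tx":0,"ty":0,"tz":0.135,"rx":0,"ry":0,"rz":0},{"tx":0,"ty":0,"tz":0.139,"rx":0,"ry":0,"rz":0},{"tx":0,"ty":0,"tz":0.139,"rx":0,"ry":0,"rz":0}]'
python3 - <<'E'
from h import *
rel([.535,.267,.094],2.0)
E
```

```text
time_s: 6.75
position: [0.5354, 0.2662, 0.1021]
orientation: [[0.999, 0.032, 0.0], [0.032, -0.999, 0.001], [0.0, -0.001, -1.0]]
ft_force: [0.2, 0.0, -2.8]
finger_gap: 0.0155
t 6.75 pos [0.5354 0.2662 0.1021] yaw 1.85 z [ 2.0e-04  1.4e-03 -1.0e+00] F [ 0.25  0.03 -2.78] gap 0.0155
delta tool [-0.0003 -0.0008  0.0081] rz -0.0026
```

```bash
python3 -m crank '[{"tx":0,"ty":0,"tz":0.003,"rx":0,"ry":0,"rz":0},{"tx":0,"ty":0,"tz":0.005,"rx":0,"ry":0,"rz":0},{"tx":0,"ty":0,"tz":0.0065,"rx":0,"ry":0,"rz":0},{"tx":0,"ty":0,"tz":0.0075,"rx":0,"ry":0,"rz":0},{"tx":0,"ty":0,"tz":0.0075,"rx":0,"ry":0,"rz":0}]'
```

```text
time_s: 7.38
position: [0.5353, 0.2662, 0.0945]
orientation: [[0.999, 0.032, -0.0], [0.032, -0.999, 0.001], [-0.0, -0.001, -1.0]]
ft_force: [0.3, -0.7, -1.9]
finger_gap: 0.0156
```

```bash
python3 -m crank '[{"tx":0,"ty":0,"tz":0.0005,"rx":0,"ry":0,"rz":0},{"tx":0,"ty":0,"tz":0.001,"rx":0,"ry":0,"rz":0},{"tx":0,"ty":0,"tz":0.001,"rx":0,"ry":0,"rz":0}]'
```

```text
time_s: 7.75
position: [0.5355, 0.2663, 0.094]
orientation: [[0.999, 0.032, 0.001], [0.032, -0.999, 0.002], [0.001, -0.002, -1.0]]
ft_force: [-2.3, -0.2, 1.9]
finger_gap: 0.0158
```

Contact: the force rose to +1.9 N. Opening modestly and then lifting.

```bash
python3 -m crank '[{"tx":0,"ty":0,"tz":0,"rx":0,"ry":0,"rz":0},{"tx":0,"ty":0,"tz":0,"rx":0,"ry":0,"rz":0},{"tx":0,"ty":0,"tz":0,"rx":0,"ry":0,"rz":0},{"tx":0,"ty":0,"tz":0,"rx":0,"ry":0,"rz":0},{"tx":0,"ty":0,"tz":-0.005,"rx":0,"ry":0,"rz":0},{"tx":0,"ty":0,"tz":-0.02,"rx":0,"ry":0,"rz":0},{"tx":0,"ty":0,"tz":-0.045,"rx":0,"ry":0,"rz":0},{"tx":0,"ty":0,"tz":-0.08,"rx":0,"ry":0,"rz":0}]' 0.55
python3 - <<'E'
from h import *
rel([.41,.262,.24],2.0)
s=read_state();p,d=read_camera("wrist");cv2.imwrite("pics/w3.png",p)
p,d=read_camera("scene");cv2.imwrite("pics/s3.png",cv2.resize(p[150:350,340:560],None,fx=3,fy=3))
E
```

```text
time_s: 8.75
position: [0.5351, 0.2661, 0.1751]
orientation: [[0.999, 0.032, -0.0], [0.032, -0.999, 0.001], [-0.0, -0.001, -1.0]]
ft_force: [-0.2, -0.6, 0.7]
finger_gap: 0.0481
t 8.75 pos [0.5351 0.2661 0.1751] yaw 1.85 z [-3.0e-04  1.3e-03 -1.0e+00] F [-0.24 -0.59  0.71] gap 0.0481
delta tool [-0.1252 -0.     -0.0648] rz -0.0025
```

View pics/w3.png

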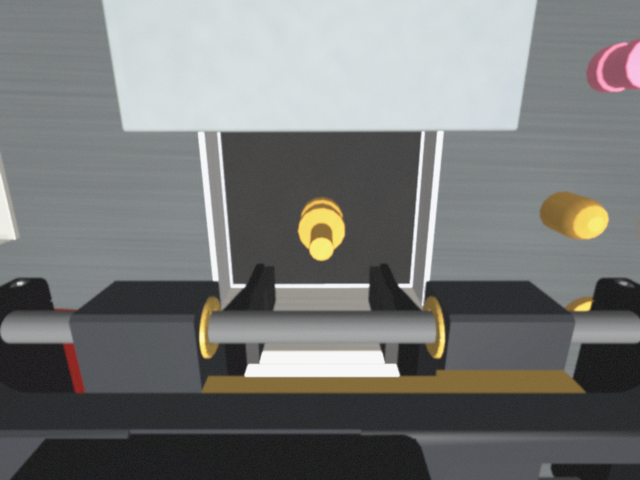

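View pics/s3.png

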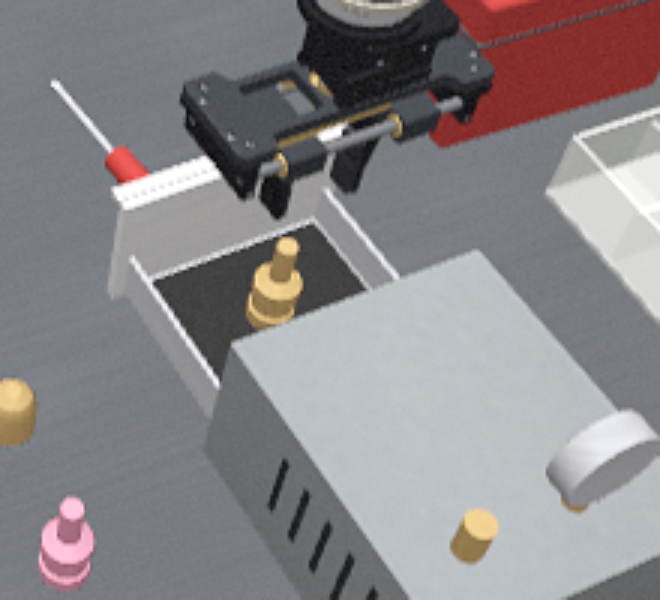

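The valve stands upright in the drawer at (272,290) in the scene crop and is clear of the fingers. Next I shut the jaws, back off over the panel and come down in front of the lip.

```bash
python3 -m crank '[{"tx":-0.01,"ty":0,"tz":-0.02,"rx":0,"ry":0,"rz":0},{"tx":-0.04,"ty":0,"tz":-0.02,"rx":0,"ry":0,"rz":0},{"tx":-0.075,"ty":0,"tz":-0.02,"rx":0,"ry":0,"rz":0},{"tx":-0.105,"ty":0,"tz":-0.02,"rx":0,"ry":0,"rz":0},{"tx":-0.125,"ty":0,"tz":-0.01,"rx":0,"ry":0,"rz":0},{"tx":-0.127,"ty":0,"tz":0.015,"rx":0,"ry":0,"rz":0},{"tx":-0.127,"ty":0,"tz":0.045,"rx":0,"ry":0,"rz":0},{"tx":-0.127,"ty":0,"tz":0.06,"rx":0,"ry":0,"rz":0}]' 0 20
python3 - <<'E'
from h import *
rel([.415,.263,.115],2.0)
E
```

```text
time_s: 9.85
position: [0.4114, 0.2632, 0.1179]
orientation: [[0.999, 0.033, 0.008], [0.033, -0.999, 0.004], [0.008, -0.004, -1.0]]
ft_force: [0.2, -0.4, 0.3]
finger_gap: 0.0001
t 9.85 pos [0.4114 0.2632 0.1179] yaw 1.87 z [ 0.0081  0.004  -1.    ] F [ 0.16 -0.44  0.27] gap 0.0001
delta tool [0.0036 0.0003 0.003 ] rz -0.0023
```

```bash
python3 -m crank '[{"tx":0.008,"ty":0,"tz":0.002,"rx":0,"ry":0,"rz":0},{"tx":0.014,"ty":0,"tz":0.002,"rx":0,"ry":0,"rz":0},{"tx":0.019,"ty":0,"tz":0.002,"rx":0,"ry":0,"rz":0},{"tx":0.024,"ty":0,"tz":0.002,"rx":0,"ry":0,"rz":0},{"tx":0.029,"ty":0,"tz":0.002,"rx":0,"ry":0,"rz":0},{"tx":0.035,"ty":0,"tz":0.002,"rx":0,"ry":0,"rz":0},{"tx":0.041,"ty":0,"tz":0.002,"rx":0,"ry":0,"rz":0},{"tx":0.048,"ty":0,"tz":0.002,"rx":0,"ry":0,"rz":0}]'
python3 -m crank '[{"tx":0.007,"ty":0,"tz":0,"rx":0,"ry":0,"rz":0},{"tx":0.014,"ty":0,"tz":0,"rx":0,"ry":0,"rz":0},{"tx":0.021,"ty":0,"tz":0,"rx":0,"ry":0,"rz":0},{"tx":0.028,"ty":0,"tz":0,"rx":0,"ry":0,"rz":0},{"tx":0.035,"ty":0,"tz":0,"rx":0,"ry":0,"rz":0},{"tx":0.042,"ty":0,"tz":0,"rx":0,"ry":0,"rz":0},{"tx":0.049,"ty":0,"tz":0,"rx":0,"ry":0,"rz":0},{"tx":0.056,"ty":0,"tz":0,"rx":0,"ry":0,"rz":0}]'
python3 - <<'E'
from h import *
rel([.575,.268,.115],2.0)
p,d=read_camera("scene");cv2.imwrite("pics/s4.png",cv2.resize(p[150:350,340:560],None,fx=3,fy=3))
E
```

```text
time_s: 10.85
position: [0.4597, 0.2649, 0.1163]
orientation: [[0.999, 0.033, 0.008], [0.033, -0.999, 0.004], [0.008, -0.004, -1.0]]
ft_force: [-3.0, 0.2, 1.4]
finger_gap: 0.0006
time_s: 11.85
position: [0.5159, 0.2666, 0.1165]
orientation: [[0.999, 0.033, 0.007], [0.033, -0.999, 0.004], [0.007, -0.004, -1.0]]
ft_force: [-2.7, 1.0, -1.8]
finger_gap: 0.0007
t 11.85 pos [0.5159 0.2666 0.1165] yaw 1.87 z [ 0.0073  0.0039 -1.    ] F [-2.73  1.04 -1.78] gap 0.0007
delta tool [0.0591 0.0005 0.0019] rz -0.0022
```

View pics/s4.png

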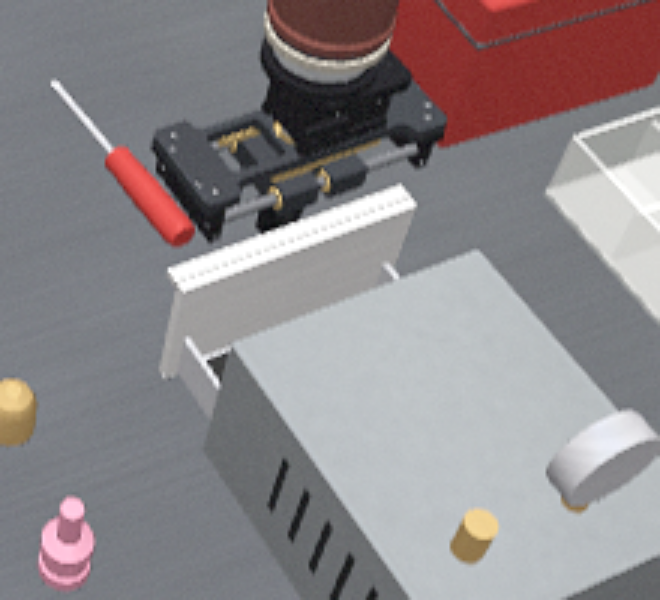

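The drawer is following at about 2.7 N. Continuing, more slowly near the end.

```bash
python3 -m crank '[{"tx":0.007,"ty":0,"tz":0,"rx":0,"ry":0,"rz":0},{"tx":0.014,"ty":0,"tz":0,"rx":0,"ry":0,"rz":0},{"tx":0.021,"ty":0,"tz":0,"rx":0,"ry":0,"rz":0},{"tx":0.028,"ty":0,"tz":0,"rx":0,"ry":0,"rz":0},{"tx":0.035,"ty":0,"tz":0,"rx":0,"ry":0,"rz":0},{"tx":0.041,"ty":0,"tz":0,"rx":0,"ry":0,"rz":0},{"tx":0.046,"ty":0,"tz":0,"rx":0,"ry":0,"rz":0},{"tx":0.05,"ty":0,"tz":0,"rx":0,"ry":0,"rz":0}]'
python3 -m crank '[{"tx":0.002,"ty":0,"tz":0,"rx":0,"ry":0,"rz":0},{"tx":0.004,"ty":0,"tz":0,"rx":0,"ry":0,"rz":0},{"tx":0.006,"ty":0,"tz":0,"rx":0,"ry":0,"rz":0}]'
```

```text
time_s: 12.9
position: [0.5674, 0.268, 0.1173]
orientation: [[0.999, 0.032, 0.009], [0.032, -0.999, 0.004], [0.009, -0.003, -1.0]]
ft_force: [-2.1, 0.4, -0.6]
finger_gap: 0.0005
time_s: 13.28
position: [0.5735, 0.2682, 0.1174]
orientation: [[0.999, 0.033, 0.009], [0.032, -0.999, 0.004], [0.009, -0.003, -1.0]]
ft_force: [-0.6, 0.3, 0.6]
finger_gap: 0.0006
```

```bash
python3 -m crank '[{"tx":0.0015,"ty":0,"tz":0,"rx":0,"ry":0,"rz":0},{"tx":0.003,"ty":0,"tz":0,"rx":0,"ry":0,"rz":0},{"tx":0.003,"ty":0,"tz":0,"rx":0,"ry":0,"rz":0}]'
python3 - <<'E'
from h import *
p,d=read_camera("scene");cv2.imwrite("pics/s5.png",cv2.resize(p[150:350,340:560],None,fx=3,fy=3))
E
```

```text
time_s: 13.65
position: [0.5761, 0.2683, 0.1174]
orientation: [[0.999, 0.033, 0.008], [0.033, -0.999, 0.004], [0.008, -0.003, -1.0]]
ft_force: [-4.4, 0.1, -0.4]
finger_gap: 0.0008
```

View pics/s5.png

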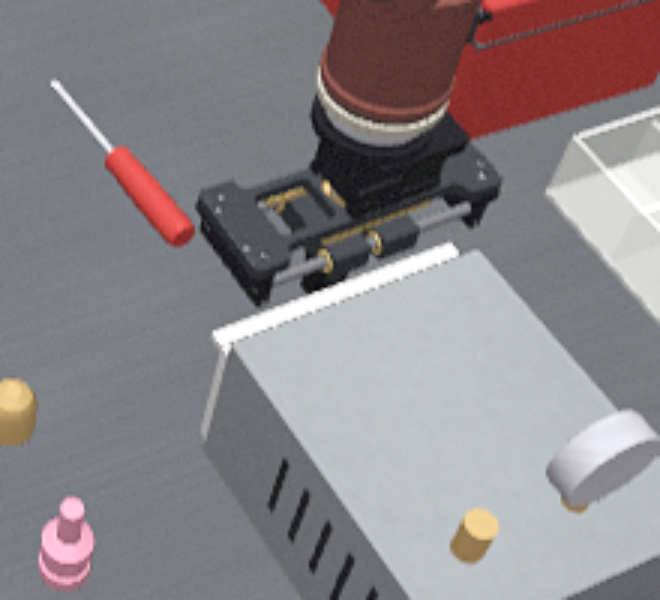

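Almost or fully shut: the panel meets the cabinet front at (230,340). I'll push on in small steps until the force shows the stop.

```bash
python3 -m crank '[{"tx":0.001,"ty":0,"tz":0,"rx":0,"ry":0,"rz":0},{"tx":0.002,"ty":0,"tz":0,"rx":0,"ry":0,"rz":0},{"tx":0.002,"ty":0,"tz":0,"rx":0,"ry":0,"rz":0}]'
```

```text
time_s: 14.08
position: [0.5763, 0.2683, 0.1173]
orientation: [[0.999, 0.033, 0.004], [0.033, -0.999, 0.003], [0.004, -0.003, -1.0]]
ft_force: [-10.7, -1.7, 5.1]
finger_gap: 0.0003
```

Stalled at the stop with 10.7 N, so the drawer is shut. I'll back off, verify, and fit the handle from fresh views.

```bash
python3 -m crank '[{"tx":-0.01,"ty":0,"tz":0,"rx":0,"ry":0,"rz":0},{"tx":-0.03,"ty":0,"tz":-0.01,"rx":0,"ry":0,"rz":0},{"tx":-0.055,"ty":0.01,"tz":-0.04,"rx":0,"ry":0,"rz":0},{"tx":-0.07,"ty":0.03,"tz":-0.08,"rx":0,"ry":0,"rz":0},{"tx":-0.08,"ty":0.06,"tz":-0.125,"rx":0,"ry":0,"rz":0},{"tx":-0.085,"ty":0.1,"tz":-0.165,"rx":0,"ry":0,"rz":0},{"tx":-0.085,"ty":0.14,"tz":-0.18,"rx":0,"ry":0,"rz":0.03},{"tx":-0.085,"ty":0.18,"tz":-0.185,"rx":0,"ry":0,"rz":0.06}]'
python3 - <<'E'
from h import *
from scipy.optimize import least_squares
D={}
for n in("top","scene"):
    p,d=read_camera(n);D[n]=(p,cloud(n,d))
    cv2.imwrite(f"pics/{n}6.png",p)
p,C=D["scene"]; cv2.imwrite("pics/s6c.png",cv2.resize(p[150:350,340:560],None,fx=3,fy=3))
for n in D:
    p,C=D[n];X,Y,Z=C[...,0],C[...,1],C[...,2]
    m=(X>.50)&(X<.60)&(Y>.1)&(Y<.42)&(Z>.105)&(Z<.119);q=C[m]
    print(n,"front",len(q),cv2.minAreaRect((q[:,:2]*1000).astype(np.float32)))
Q=[]
for n in D:
    p,C=D[n];X,Y,Z=C[...,0],C[...,1],C[...,2]
    m=(X>.42)&(X<.62)&(Y>-.40)&(Y<-.26)&(Z>.165)&(Z<.235)&(p.max(-1)<70);q=C[m];Q.append(q)
    def f(v,q=q):
        x,y,a,e=v;u=np.array([-np.cos(a)*np.cos(e),-np.sin(a)*np.cos(e),np.sin(e)])
        r=q-[x,y,.13];return np.linalg.norm(r-np.outer(r@u,u),axis=1)-.014
    for fix in(0,1):
        g=(lambda v:f([*v,.5236])) if fix else f
        r=least_squares(g,[.637,-.333,-.11]+([] if fix else[.52]),loss="soft_l1",f_scale=.002);print(n,len(q),r.x,np.std(g(r.x)))
    x,y,a=r.x;e=.5236;u=np.array([-np.cos(a)*np.cos(e),-np.sin(a)*np.cos(e),np.sin(e)]);t=(q-[x,y,.13])@u;print("range along",np.percentile(t,[1,99]))
E
```

```text
time_s: 15.08
position: [0.4977, 0.0838, 0.3043]
orientation: [[1.0, -0.028, 0.011], [-0.028, -1.0, 0.002], [0.011, -0.003, -1.0]]
ft_force: [1.1, -0.4, 0.4]
finger_gap: 0.0007
top front 185 ((592.2271728515625, 340.9986877441406), (15.061113357543945, 53.899105072021484), 0.42318516969680786)
scene front 410 ((592.8549194335938, 268.05218505859375), (14.450091361999512, 196.28439331054688), 0.3675808608531952)
top 548 [ 0.63337304 -0.33326461 -0.11343356  0.51366714] 0.002461490975348569
top 548 [ 0.6310982  -0.33251922 -0.10853542] 0.0024680651410680272
range along [0.07385788 0.15893471]
scene 777 [ 0.63242194 -0.33604104 -0.12056009  0.51808173] 0.0014161096912928826
scene 777 [ 0.63119963 -0.3357916  -0.11952657] 0.0014196023123933595
range along [0.07020058 0.15529157]
```

View pics/s6c.png

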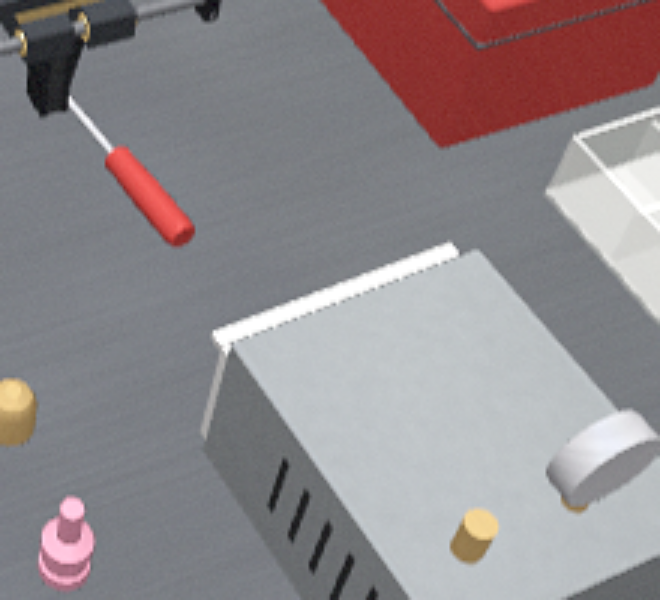

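The drawer panel is flush, seen along (220–455, 335–250): lip front to back is now 592 mm against 456 mm before, a travel of about 136–142 mm. Handle fit: pivot ≈ (0.6315,-0.334), yaw about -6.5°. Moving over the grey handle.

```bash
python3 -m crank '[{"tx":0.003,"ty":0.04,"tz":0,"rx":0,"ry":-0.01,"rz":0.02},{"tx":0.006,"ty":0.085,"tz":0,"rx":0,"ry":-0.01,"rz":0.04},{"tx":0.01,"ty":0.135,"tz":0,"rx":0,"ry":-0.01,"rz":0.06},{"tx":0.012,"ty":0.185,"tz":0,"rx":0,"ry":-0.01,"rz":0.085},{"tx":0.014,"ty":0.235,"tz":0,"rx":0,"ry":-0.01,"rz":0.085},{"tx":0.015,"ty":0.285,"tz":0,"rx":0,"ry":-0.01,"rz":0.085},{"tx":0.015,"ty":0.33,"tz":0,"rx":0,"ry":-0.01,"rz":0.085},{"tx":0.015,"ty":0.365,"tz":0,"rx":0,"ry":-0.01,"rz":0.085}]'
python3 - <<'E'
from h import *
rel([.524,-.322,.245],-6.5)
E
```

```text
time_s: 16.18
position: [0.5015, -0.285, 0.3031]
orientation: [[0.993, -0.117, 0.001], [-0.117, -0.993, 0.001], [0.001, -0.001, -1.0]]
ft_force: [1.4, -0.4, -0.5]
finger_gap: 0.0006
t 16.175 pos [ 0.5015 -0.285   0.3031] yaw -6.71 z [ 1.e-03  6.e-04 -1.e+00] F [ 1.36 -0.4  -0.49] gap 0.0006
delta tool [0.0266 0.0342 0.0581] rz -0.0036
```

```bash
python3 -m crank '[{"tx":0.012,"ty":0.015,"tz":0,"rx":0,"ry":0,"rz":0},{"tx":0.022,"ty":0.028,"tz":0.01,"rx":0,"ry":0,"rz":0},{"tx":0.027,"ty":0.034,"tz":0.03,"rx":0,"ry":0,"rz":0},{"tx":0.027,"ty":0.034,"tz":0.048,"rx":0,"ry":0,"rz":0},{"tx":0.027,"ty":0.034,"tz":0.055,"rx":0,"ry":0,"rz":0},{"tx":0.027,"ty":0.034,"tz":0.055,"rx":0,"ry":0,"rz":0}]'
python3 - <<'E'
from h import *
rel([.524,-.322,.169],-6.5)
for n in("scene","wrist"):
    p,d=read_camera(n)
    cv2.imwrite(f"pics/{n}7.png",cv2.resize(p[180:440,80:320],None,fx=2.3,fy=2.3) if n=="scene" else p)
E
```

```text
time_s: 16.92
position: [0.5241, -0.321, 0.2472]
orientation: [[0.993, -0.116, -0.0], [-0.116, -0.993, 0.002], [-0.0, -0.002, -1.0]]
ft_force: [-0.2, -0.1, -0.6]
finger_gap: 0.0004
t 16.925 pos [ 0.5241 -0.321   0.2472] yaw -6.67 z [-2.0e-04  1.6e-03 -1.0e+00] F [-0.19 -0.06 -0.58] gap 0.0004
delta tool [0.     0.0011 0.0782] rz -0.003
```

View pics/scene7.png

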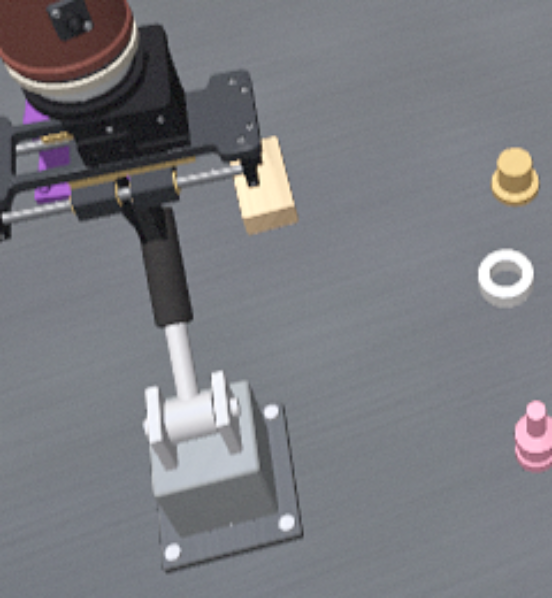

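View pics/wrist7.png

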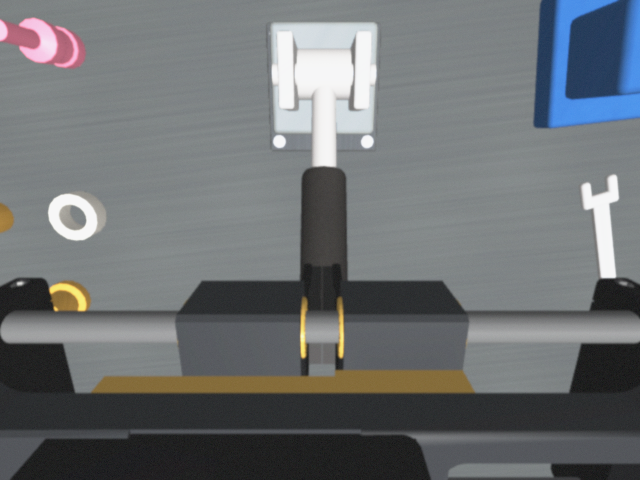

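The fingers (col 322) are centred over the grip (col 324). Pressing down in steps.

```bash
python3 -m crank '[{"tx":0,"ty":0.001,"tz":0.008,"rx":0,"ry":0,"rz":0},{"tx":0,"ty":0.001,"tz":0.016,"rx":0,"ry":0,"rz":0},{"tx":0,"ty":0.001,"tz":0.024,"rx":0,"ry":0,"rz":0},{"tx":0,"ty":0.001,"tz":0.032,"rx":0,"ry":0,"rz":0},{"tx":0,"ty":0.001,"tz":0.04,"rx":0,"ry":0,"rz":0},{"tx":0,"ty":0.001,"tz":0.048,"rx":0,"ry":0,"rz":0},{"tx":0,"ty":0.001,"tz":0.056,"rx":0,"ry":0,"rz":0},{"tx":0,"ty":0.001,"tz":0.062,"rx":0,"ry":0,"rz":0}]'
python3 -c "
from h import *
rel([.524,-.322,.169],-6.5)"
```

```text
time_s: 18.02
position: [0.5241, -0.323, 0.1869]
orientation: [[0.993, -0.117, 0.001], [-0.117, -0.993, -0.0], [0.001, 0.0, -1.0]]
ft_force: [-3.3, -0.3, 8.2]
finger_gap: 0.0006
t 18.025 pos [ 0.5241 -0.323   0.1869] yaw -6.69 z [ 7.e-04 -5.e-04 -1.e+00] F [-3.29 -0.32  8.22] gap 0.0006
delta tool [-0.0003 -0.001   0.0179] rz -0.0033
```

```bash
python3 -m crank '[{"tx":0,"ty":0,"tz":0.006,"rx":0,"ry":0,"rz":0},{"tx":0,"ty":0,"tz":0.012,"rx":0,"ry":0,"rz":0},{"tx":0,"ty":0,"tz":0.016,"rx":0,"ry":0,"rz":0},{"tx":0,"ty":0,"tz":0.018,"rx":0,"ry":0,"rz":0},{"tx":0,"ty":0,"tz":0.018,"rx":0,"ry":0,"rz":0},{"tx":0,"ty":0,"tz":0.018,"rx":0,"ry":0,"rz":0}]'
cat > meas.py <<'E'
from h import *
from scipy.optimize import least_squares
rel([.524,-.322,.169],-6.5)
import sys
for n in("scene","wrist","top"):
    s=read_state();p,d=read_camera(n);C=cloud(n,d,(s["position"],s["orientation"]))
    cv2.imwrite(f"pics/{n}{sys.argv[1]}.png",p)
    X,Y,Z=C[...,0],C[...,1],C[...,2]
    u0=np.array([-.9936,.113]);r=C[...,:2]-[.6315,-.334];h=r@u0;w=r@np.array([.113,.9936])
    hm=.165
    m=(h>.072)&(h<hm)&(abs(w)<.018)&(Z>.09)&(Z<.19)&(p.max(-1)<80)&~((h>.09)&(h<.128)&(Z>.15))
    q=C[m]
    if len(q)<60: print(n,len(q));continue
    def f(v):
        x,z,y,a,e=.6315,v[0],v[1],v[2],v[3];u=np.array([-np.cos(a)*np.cos(e),-np.sin(a)*np.cos(e),np.sin(e)])
        r=q-[x,y,z];return np.linalg.norm(r-np.outer(r@u,u),axis=1)-.014
    r=least_squares(f,[.13,-.334,-.113,0],loss="soft_l1",f_scale=.001);hh=h[m]
    g=least_squares(lambda v:f([.13,*v]),[-.334,-.113,0],loss="soft_l1",f_scale=.001)
    print(n,len(q),"free z,y,yaw,elev",r.x.round(4),np.std(f(r.x)).round(4),"| pivot-fixed elev",g.x[-1].round(4),"h",np.percentile(hh,[1,99]).round(3))
E
python3 meas.py 8
```

```text
time_s: 18.77
position: [0.5228, -0.3231, 0.1693]
orientation: [[0.993, -0.117, -0.002], [-0.117, -0.993, -0.0], [-0.002, 0.0, -1.0]]
ft_force: [-8.0, 1.6, 9.5]
finger_gap: 0.0002
t 18.775 pos [ 0.5228 -0.3231  0.1693] yaw -6.7 z [-2.4e-03 -2.0e-04 -1.0e+00] F [-7.97  1.63  9.52] gap 0.0002
delta tool [ 0.0011 -0.0013  0.0003] rz -0.0034
scene 282 free z,y,yaw,elev [ 0.1274 -0.3344 -0.102   0.022 ] 0.0019 | pivot-fixed elev -0.0077 h [0.073 0.126]
wrist 3127 free z,y,yaw,elev [ 0.1279 -0.3357 -0.1143  0.0199] 0.0012 | pivot-fixed elev -0.0038 h [0.072 0.109]
top 90 free z,y,yaw,elev [ 0.1282 -0.3251 -0.0524  0.0149] 0.0014 | pivot-fixed elev 0.0021 h [0.122 0.158]
```

```bash
python3 -c "
import cv2
p=cv2.imread('pics/scene8.png');cv2.imwrite('pics/s8c.png',cv2.resize(p[180:440,80:320],None,fx=2.3,fy=2.3))"
```

```text
(no output)
```

View pics/s8c.png

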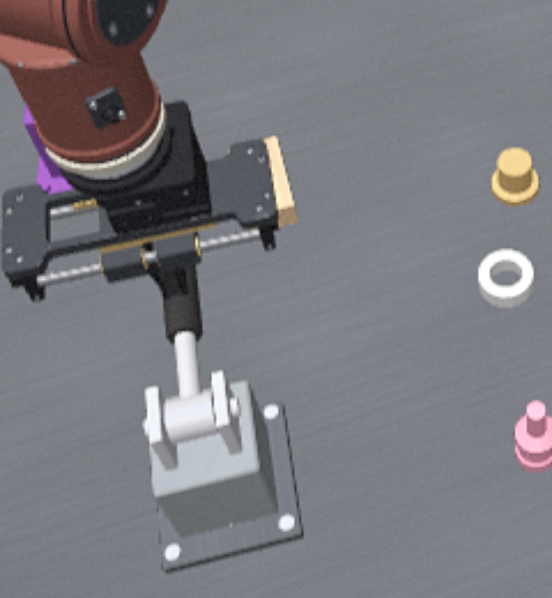

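View pics/wrist8.png

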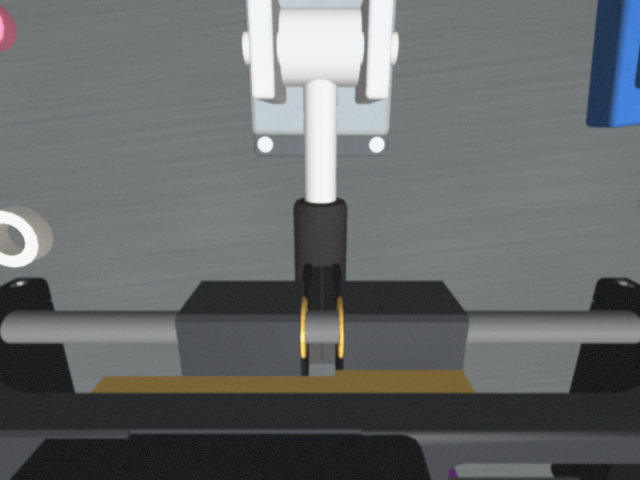

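All three views put the bar level to within about 1°, and TCP z of 0.169 puts the tips at 0.144, as predicted. I'll settle, relaxing the 8 N side drag slightly, and check that it holds.

```bash
python3 -m crank '[{"tx":-0.001,"ty":0,"tz":0.0003,"rx":0,"ry":0,"rz":0},{"tx":-0.001,"ty":0,"tz":0.0003,"rx":0,"ry":0,"rz":0},{"tx":-0.001,"ty":0,"tz":0.0003,"rx":0,"ry":0,"rz":0},{"tx":-0.001,"ty":0,"tz":0.0003,"rx":0,"ry":0,"rz":0},{"tx":-0.001,"ty":0,"tz":0.0003,"rx":0,"ry":0,"rz":0},{"tx":-0.001,"ty":0,"tz":0.0003,"rx":0,"ry":0,"rz":0},{"tx":-0.001,"ty":0,"tz":0.0003,"rx":0,"ry":0,"rz":0},{"tx":-0.001,"ty":0,"tz":0.0003,"rx":0,"ry":0,"rz":0}]'
python3 meas.py 9
```

```text
time_s: 19.92
position: [0.5226, -0.3232, 0.1702]
orientation: [[0.993, -0.117, -0.0], [-0.117, -0.993, -0.001], [-0.0, 0.001, -1.0]]
ft_force: [-0.2, 1.7, 9.2]
finger_gap: 0.0002
t 19.925 pos [ 0.5226 -0.3232  0.1702] yaw -6.69 z [-3.e-04 -1.e-03 -1.e+00] F [-0.23  1.72  9.25] gap 0.0002
delta tool [ 0.0012 -0.0013  0.0012] rz -0.0033
scene 283 free z,y,yaw,elev [ 0.1282 -0.3339 -0.0976  0.0204] 0.0017 | pivot-fixed elev -0.0002 h [0.072 0.127]
wrist 3115 free z,y,yaw,elev [ 0.1283 -0.3356 -0.1135  0.0231] 0.001 | pivot-fixed elev 0.0034 h [0.072 0.109]
top 92 free z,y,yaw,elev [ 0.126  -0.325  -0.0547  0.0327] 0.0017 | pivot-fixed elev 0.0046 h [0.122 0.157]
```

View pics/top9.png

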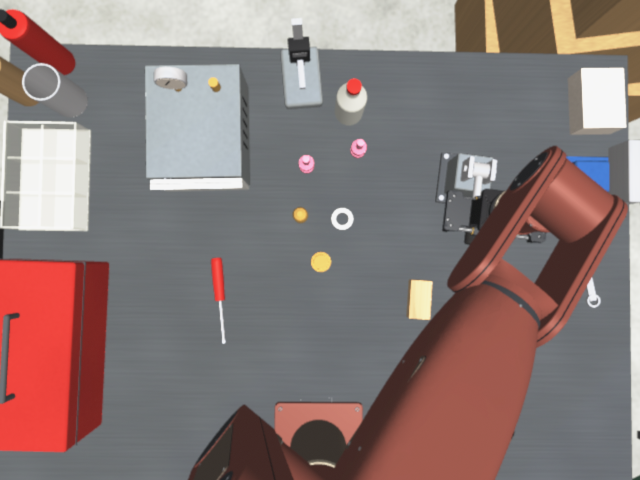

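The top view shows the drawer shut at (196,184) and the bystanders unmoved. The arm sits about 1 mm high, so I'll trim that and hand in.

```bash
python3 -m crank '[{"tx":0,"ty":0,"tz":0.0015,"rx":0,"ry":0,"rz":0},{"tx":0,"ty":0,"tz":0.0015,"rx":0,"ry":0,"rz":0},{"tx":0,"ty":0,"tz":0.0015,"rx":0,"ry":0,"rz":0},{"tx":0,"ty":0,"tz":0.0015,"rx":0,"ry":0,"rz":0}]'
python3 meas.py 10; python3 -c "
from bench import *
print(hand_in())"
```

```text
time_s: 20.58
position: [0.5226, -0.3231, 0.1695]
orientation: [[0.993, -0.117, -0.0], [-0.117, -0.993, -0.001], [-0.0, 0.001, -1.0]]
ft_force: [-2.0, 2.0, 8.8]
finger_gap: 0.0005
t 20.575 pos [ 0.5226 -0.3231  0.1695] yaw -6.69 z [-2.e-04 -1.e-03 -1.e+00] F [-1.97  2.03  8.82] gap 0.0005
delta tool [ 0.0013 -0.0013  0.0005] rz -0.0034
scene 292 free z,y,yaw,elev [ 0.1245 -0.333  -0.0868  0.0568] 0.0018 | pivot-fixed elev -0.0049 h [0.072 0.127]
wrist 3118 free z,y,yaw,elev [ 0.1282 -0.3357 -0.1141  0.018 ] 0.0011 | pivot-fixed elev -0.0021 h [0.072 0.109]
top 91 free z,y,yaw,elev [ 0.1213 -0.3266 -0.0704  0.0552] 0.0015 | pivot-fixed elev -0.0054 h [0.124 0.158]
the job is handed in; nothing more can be done
None
```

I stood the brass valve in the drawer, let go of it and pushed the drawer shut. I then pressed the grey handle level and handed in at about 20.7 s with the closed fingertips still holding it.

- **Valve:** pictures taken after release showed it standing clear of the fingers. I could not see it once the drawer was shut. The drawer slid with only about 3 N and no jolt, so it should still be standing.
- **Drawer:** it stalled against its stop at about 11 N, and the pictures show the panel flush with the cabinet.
- **Handle:** with the pivot fixed at its stated height, all three cameras put the bar within 0.006 rad of level. The wrist held about 9 N upward, as expected for level, and the TCP height agrees. Fits with the pivot height left free disagreed, reading 0.02 to 0.06 rad high, but they use few points over a short length of bar, so I trusted the fixed-pivot ones.
- **Bystanders:** none had visibly moved in the last top view.

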